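Hang two portion ladles by their eyes on the pegs of their rack

TASK

The two portion ladles standing in the baking tray are to be put away on the hanger rack: hang the large one by its eye on the higher peg and the small one by its eye on the lower peg, each with its cup facing outwards, away from its post. Let both hang freely and still on the level part of their pegs; do not tip either ladle over, and leave the tongs, timer, measuring cup and bowl where they are.

Things in the scene. Friction and masses are not known exactly. Their poses are not given: they have to be found in the camera images.
- ladle_large: larger of two loose stainless portion ladles standing upright on their cups in the tray, its floor 2 mm above the table; about 180 g. Origin: centre of the flat underside, z up. Cup 64 mm across, 50 mm tall. The upright flat strap handle, 5 mm thick, is on the cup's +x side (mid-plane at x = 33.5 mm), faces along x, edges along y; 18 mm wide, but its top, from 136 to 213 mm above the underside, is a tab 30 mm wide.
- ladle_small: smaller of two loose stainless portion ladles standing upright on their cups in the tray, its floor 2 mm above the table; about 120 g. Origin: centre of the flat underside, z up. Cup 52 mm across, 36 mm tall. The upright flat strap handle, 5 mm thick, is on the cup's +x side (mid-plane at x = 27.5 mm), faces along x, edges along y; 18 mm wide, but its top, from 88 to 165 mm above the underside, is a tab 30 mm wide.
- ladle_large_eye (a point): centre of the round 20 mm eye through the large ladle's handle tab, 15 mm below the handle's top. Axes as the ladle's: the hole runs along x. Grip the tab across its two edges (closing along y), about 30 mm below this point, so that the peg can pass through the eye between the fingers.
- ladle_small_eye (a point): centre of the round 20 mm eye through the small ladle's handle tab, 15 mm below the handle's top. Axes as the ladle's: the hole runs along x. Grip the tab across its two edges (closing along y), about 30 mm below this point, so that the peg can pass through the eye between the fingers.
- hanger_tall: taller of the rack's two fixed steel posts, 12 mm thick (left or right varies). Origin: foot of the post, 12 mm above the table; z up. One peg, 7 mm thick, points along the post's -x, axis 233 mm above the origin; level to 48 mm out, then the tip rises 7 mm over the last 12 mm. Post ends 9 mm above the peg axis, with a 17 mm thick, 18 mm tall collar at the peg.
- hanger_low: lower of the rack's two fixed steel posts, 12 mm thick (left or right varies). Origin: foot of the post, 12 mm above the table; z up. One peg, 7 mm thick, points along the post's -x, axis 173 mm above the origin; level to 48 mm out, then the tip rises 7 mm over the last 12 mm. Post ends 9 mm above the peg axis, with a 17 mm thick, 18 mm tall collar at the peg.
- hanger_tall_seat (a point): point on the higher peg's axis 30 mm out from the post's axis, the middle of the level part. Axes as the post's (-x out along the peg, z up). An eye hanging on the peg has its centre about 6.5 mm below the peg's axis.
- hanger_low_seat (a point): point on the lower peg's axis 30 mm out from the post's axis, the middle of the level part. Axes as the post's (-x out along the peg, z up). An eye hanging on the peg has its centre about 6.5 mm below the peg's axis.
- rack_base: fixed flat dark steel base of the hanger rack, 120 x 250 x 12 mm; origin: centre of its underside. The posts stand 150 mm apart along its y, 30 mm behind its middle (+x); the pegs point along its -x, roughly towards the robot.
- tongs_b: bystander: loose steel tongs lying in the tray between the ladles, 219 mm long, 40 mm wide, 38 mm tall; origin: centre of the underside.
- timer: bystander: loose round kitchen timer, 72 mm across, 47 mm tall; origin: centre of the underside.
- measure_cup: bystander: loose steel measuring cup with a side handle, 78 x 111 mm, 79 mm tall; origin: centre of the underside.
- bowl_small: bystander: loose small steel bowl behind the tray, 150 mm across, 53 mm tall; origin: centre of the underside.
There are look-alikes about, which are no part of the job. Leave any purple or red look-alike of the ladle_small alone. Leave any yellow look-alike of the ladle_large alone.

How it is judged:
By the outcome, as a careful person would: the job done as asked, in the order asked, and still so for the second after the job is handed in, with the robot touching nothing.
It also fails if it takes over 70 s, if anything falls off the work surface, if the arm or the gripper's body presses on something with over 40 N, if the wrist force passes 120 N, or if a joint passes its speed limit or range.

ROBOT

A 6-joint arm with a two-finger parallel gripper is mounted at the origin on a cart in front of the work surface, level with it; the furniture and walls round the work are solid. World frame = base frame: x ahead of the robot, y to its left, z up, the work surface at z = 0. Lengths are in m, angles in rad, forces in N, time in s.
With the tool pointing down it reaches from about 0.25 to 0.8 m from the base axis. Payload 8.5 kg.
Tool frame: the origin (TCP) lies at the very end of the fingers, on their centre line; the grasp point (between the pads) lies 19 mm behind it; y points along the fingers, x is the direction in which the jaws open and shut, and the axes are right-handed (so a half turn about y gives the same grasp; the last joint's range is limited). The gripper opens to 85 mm and grips with 20 to 120 N. Pads are 22 mm wide; open, the fingers measure 114 mm over their backs; the gripper's body (76 mm by 85 mm) begins 54 mm behind the grasp point. The pads swing forward as they close: fully open they stand 13 mm farther back than shut.
Start: joints at [-1.155, 0.238, -0.013, 1.319, 0, 1.571], TCP at [0.212, -0.48, 0.231] pointing down, gripper open.
Joint ranges: [-2.66, 2.66], [-1.03, 1.9], [-1.14, 1.46], [-1.82, 2.27], [-1.45, 1.34], [-3.14, 3.14]. Speed limits (rad/s): [2.22, 2.22, 2.79, 3.14, 3.14, 3.14].

INTERFACE

Orientations are given as a unit quaternion [w, x, y, z].
In Python, from bench import bot gives the robot as it stands. Calls block until the motion is done:
- bot.move_to(position, orientation): joint-space move of the TCP to a pose.
- bot.movel(position, feed=0.15, orientation=None): straight line of the TCP; orientation=None keeps the orientation; feed is the mean speed in m/s.
- bot.move_joints(angles): joint-space move.
- bot.ungrasp() and bot.clamp(squeeze=None): open the fingers fully, or close them until they stop; squeeze is the grip in N (None keeps the last).
- bot.wait(seconds).
- bot.ik(position, orientation): joint angles nearest the present ones, or None.
- bot.read_camera(name): name is "side" or "top"; returns a dict with "img" (384x512x3 uint8, red, green, blue), "fx", "fy", "cx", "cy" (pixels), "extrinsics" (4x4, takes a point from camera to world coordinates). Camera axes: x right, y down, z forward; pixel columns grow to the right and rows downward; lengths in m; the calibration is good to about 2 mm. A picture is of the moment at which its call begins. There is no depth.
A pose or a line that the arm cannot do raises bot.Unreachable and nothing moves.
- bot.hand_in(): hands the job in, once; it reports no verdict.
Trained networks look in a picture, given as the dict that the camera call returned (one of the last four; its "shot" number tells which), for a name from the list of things; names that differ only in an ending like _2 or _b are one class to them, and where a whole thing is asked for, a point or a joint stands for the part that bears it (a point fixed in the world has none). Each returns a list of dicts, best first, with "score" (0 to 1); they miss things now and then, are a little off and sometimes report something else, mostly with a low value. They report only what shows in the picture. A call takes as long as a camera call. They do not tell look-alikes from the thing itself.
- bot.search_frame(target, picture): "box" ([centre column, centre row, width, height] in pixels, round what is visible of it).
- bot.silhouettes(target, picture): "mask" (384x512 bool, what is visible of it) and "box" ([centre column, centre row, width, height] in pixels, round what is visible of it).
Readings, each from a call of its own:
- bot.read_time(): time.
- bot.read_q(): joint angles.
- bot.read_joint_vel(): joint speeds.
- bot.read_effort(): joint torques, N m.
- bot.read_tool_pos(): TCP position.
- bot.read_tool_rot(): TCP orientation.
- bot.read_ft_force(): force on the tool from outside, world axes, zero at the start.
- bot.read_moment(): the same for the moment, N m.
- bot.read_grip_width(): opening from 0.0 (shut) to 1.0 (fully open).
Only numpy, scipy, OpenCV 4.12 (cv2) and the standard library are available. Lean on these libraries where they do the work, as an engineer would, in place of code of your own. Each camera call takes 0.05 s, during which the arm holds its last target.

## Working session

There is one attempt and no reset: what is moved stays moved. The work goes in short steps, each a Python script; the robot and the scene stay as the last script left them, time stands still between calls to the robot, and variables do not carry over. Pictures are saved under pics/ and viewed, and the job is handed in when it is done.

```bash
mkdir -p pics; ls
python3 - <<'E'
from bench import bot
import cv2, numpy as np
for n in ["side","top"]:
    p=bot.read_camera(n)
    cv2.imwrite(f"pics/{n}0.png",cv2.resize(p["img"][:,:,::-1],(800,600),interpolation=cv2.INTER_CUBIC))
    print(n,p["fx"],p["fy"],p["cx"],p["cy"],np.round(p["extrinsics"],4).tolist())
    for t in ["ladle_large","ladle_small","hanger_tall","hanger_low","rack_base","ladle_large_eye","ladle_small_eye"]:
        print(t,[(round(d["score"],2),np.round(d["box"]).tolist()) for d in bot.search_frame(t,p)])
E
```

```text
pics
side 429.8718754233633 429.8718754233633 252.24086266684105 188.44687939422954 [[-0.9964, -0.0538, 0.0653, 0.4294], [-0.0846, 0.6206, -0.7796, 1.1532], [0.0014, -0.7823, -0.6229, 1.0886], [0.0, 0.0, 0.0, 1.0]]
ladle_large [(0.85, [286.0, 178.0, 20.0, 47.0]), (0.62, [254.0, 174.0, 16.0, 46.0])]
ladle_small [(0.53, [284.0, 146.0, 14.0, 34.0]), (0.52, [262.0, 150.0, 11.0, 36.0]), (0.49, [289.0, 157.0, 12.0, 27.0])]
hanger_tall [(0.79, [209.0, 211.0, 9.0, 60.0])]
hanger_low [(0.65, [222.0, 251.0, 9.0, 49.0])]
rack_base [(0.84, [226.0, 254.0, 51.0, 62.0])]
ladle_large_eye [(0.84, [283.0, 177.0, 18.0, 49.0]), (0.67, [255.0, 177.0, 17.0, 44.0])]
ladle_small_eye [(0.6, [285.0, 142.0, 8.0, 32.0]), (0.55, [259.0, 148.0, 15.0, 39.0]), (0.47, [287.0, 156.0, 11.0, 26.0])]
top 368.8195247194554 368.8195247194554 256.1806039083113 190.56481487745774 [[-0.0079, -0.9906, 0.1365, 0.3702], [-0.9998, 0.0106, 0.019, -0.0566], [-0.0202, -0.1363, -0.9905, 1.2404], [0.0, 0.0, 0.0, 1.0]]
ladle_large [(0.82, [300.0, 222.0, 28.0, 28.0]), (0.6, [298.0, 186.0, 22.0, 33.0])]
ladle_small [(0.9, [371.0, 188.0, 27.0, 26.0]), (0.82, [391.0, 220.0, 30.0, 16.0]), (0.54, [174.0, 168.0, 21.0, 21.0])]
hanger_tall [(0.58, [216.0, 145.0, 18.0, 27.0])]
hanger_low [(0.62, [174.0, 169.0, 21.0, 20.0])]
rack_base [(0.74, [203.0, 172.0, 78.0, 63.0])]
ladle_large_eye [(0.86, [299.0, 185.0, 22.0, 31.0]), (0.81, [301.0, 220.0, 27.0, 28.0])]
ladle_small_eye [(0.92, [387.0, 221.0, 34.0, 17.0]), (0.6, [370.0, 190.0, 29.0, 24.0]), (0.47, [355.0, 231.0, 15.0, 16.0])]
```

View pics/side0.png

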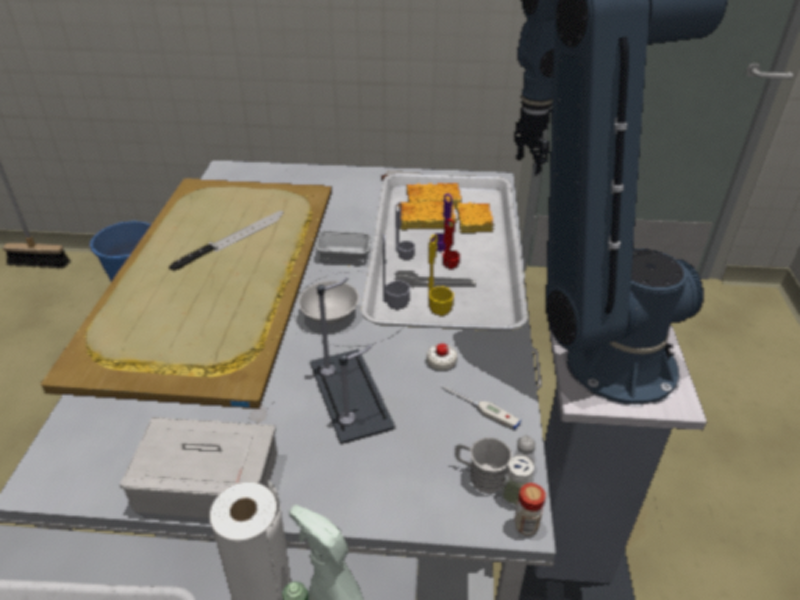

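View pics/top0.png

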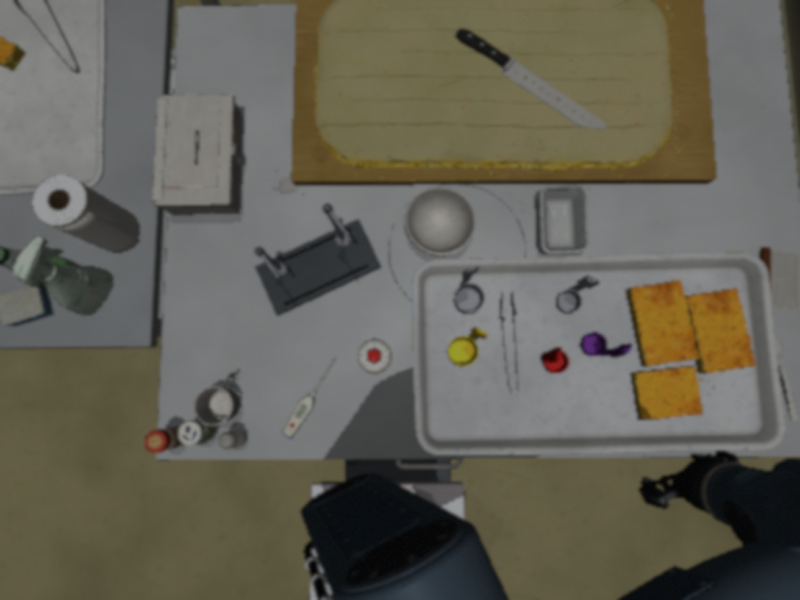

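Run:
```python
from bench import bot
import cv2, numpy as np
p=bot.read_camera("top"); im=p["img"][:,:,::-1]
np.savez("top.npz",**{k:v for k,v in p.items()})
c=im[150:260,280:430]; cv2.imwrite("pics/topL.png",cv2.resize(c,None,fx=5.3,fy=5.3,interpolation=cv2.INTER_CUBIC))
c=im[120:220,150:260]; cv2.imwrite("pics/topR.png",cv2.resize(c,None,fx=6,fy=6,interpolation=cv2.INTER_CUBIC))
p=bot.read_camera("side"); im=p["img"][:,:,::-1]
np.savez("side.npz",**{k:v for k,v in p.items()})
c=im[110:220,230:330]; cv2.imwrite("pics/sideL.png",cv2.resize(c,None,fx=5.4,fy=5.4,interpolation=cv2.INTER_CUBIC))
c=im[170:300,180:280]; cv2.imwrite("pics/sideR.png",cv2.resize(c,None,fx=4.6,fy=4.6,interpolation=cv2.INTER_CUBIC))
```

```text
(no output)
```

View pics/topL.png

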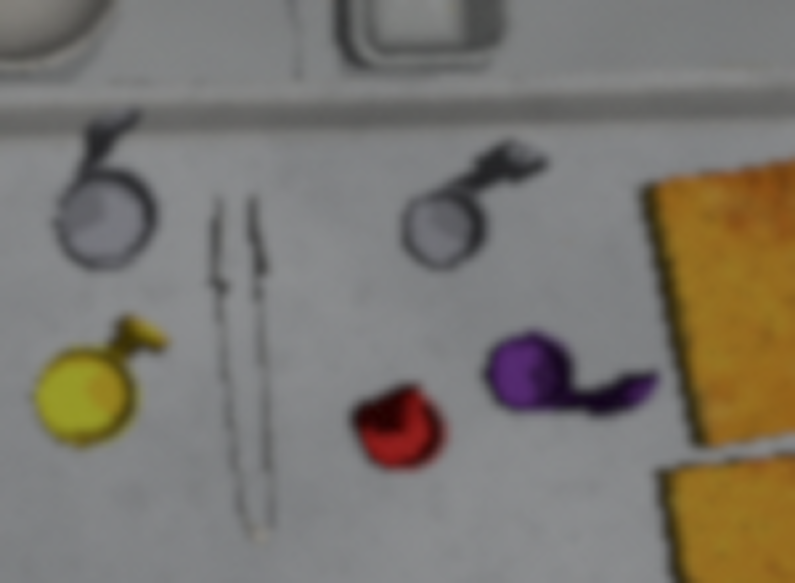

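View pics/topR.png

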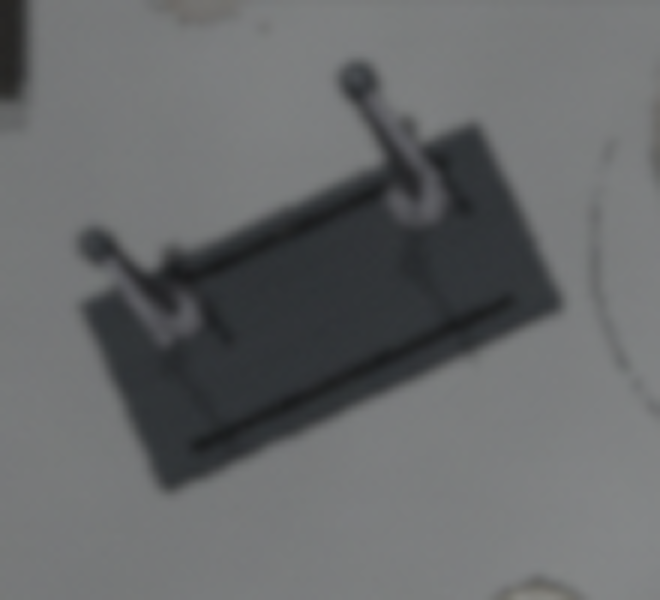

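View pics/sideL.png

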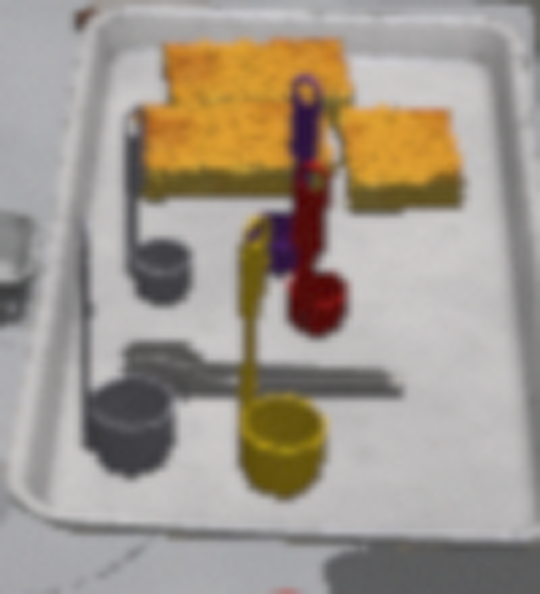

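View pics/sideR.png

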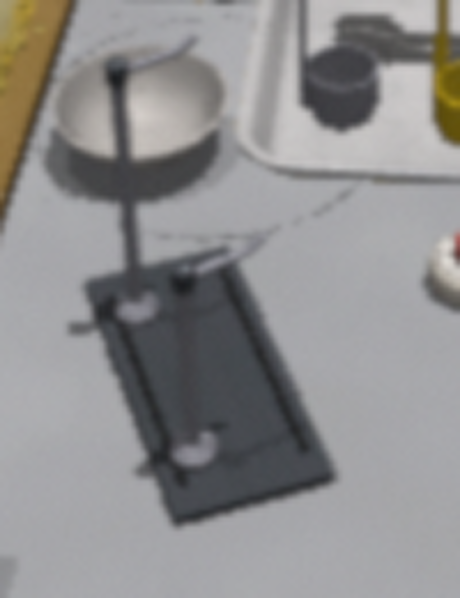

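```bash
cat > fit.py <<'E'
import numpy as np, cv2
C={}
for n in ["top","side"]:
    z=np.load(n+".npz"); C[n]=dict(img=z["img"],K=(float(z["fx"]),float(z["cx"]),float(z["cy"])),E=z["extrinsics"])
def proj(n,P):
    f,cx,cy=C[n]["K"];E=C[n]["E"];q=(np.atleast_2d(P)-E[:3,3])@E[:3,:3]
    return np.c_[f*q[:,0]/q[:,2]+cx,f*q[:,1]/q[:,2]+cy]
def W(P,x,y,yaw,z0):
    c,s=np.cos(yaw),np.sin(yaw);P=np.atleast_2d(P)
    return np.c_[x+c*P[:,0]-s*P[:,1],y+s*P[:,0]+c*P[:,1],z0+P[:,2]]
def px(U,V,s,ox,oy): return np.array([(U+.5)/s-.5+ox,(V+.5)/s-.5+oy])
def strip(x,w,z0,z1,t=.0025):
    return [np.array([[x+a,b,c] for a in(-t,t) for b in(-w,w) for c in(z0,z1)])]
def circ(r,z): 
    t=np.linspace(0,2*np.pi,32); return np.c_[r*np.cos(t),r*np.sin(t),0*t+z]
def ladle(big):
    r,h,hx,t0,t1=(.032,.05,.0335,.136,.213) if big else (.026,.036,.0275,.088,.165)
    return [np.r_[circ(r,0),circ(r,h)]]+strip(hx,.009,.01,t0)+strip(hx,.015,t0,t1), (r,h,hx,t0,t1)
def hull_mask(n,parts,pose,S=4):
    m=np.zeros((384*S,512*S),np.uint8)
    for P in parts:
        q=(proj(n,W(P,*pose))+.5)*S-.5
        cv2.fillConvexPoly(m,cv2.convexHull(np.round(q).astype(np.int32)),1)
    return m
E
cat > a.py <<'E'
from fit import *
from scipy.optimize import least_squares
T=lambda U,V:px(U,V,5.3,280,150); S=lambda U,V:px(U,V,5.4,230,110)
def fit(obs,x0,z0):
    f=lambda v:np.concatenate([(proj(n,W(P,*v,z0))[0]-q) for n,P,q in obs])
    r=least_squares(f,x0,loss="soft_l1"); return r.x,f(r.x).round(1)
L=[("top",[0,0,.05],T(107,218)),("side",[0,0,.05],S(131,402)),("side",[.0335,0,.213],S(84,222)),("top",[.0335,.015,.213],T(90,122)),("top",[.0335,-.015,.213],T(140,116))]
M=[("top",[0,0,.036],T(443,228)),("side",[0,0,.036],S(161,259)),("side",[.0275,0,.165],S(133,112)),("top",[.0275,.015,.165],T(505,146)),("top",[.0275,-.015,.165],T(548,160))]
R=lambda U,V:px(U,V,6,150,120); Q=lambda U,V:px(U,V,4.6,180,170)
B=[("top",[.06,-.125,.012],R(475,122)),("top",[-.06,-.125,.012],R(563,302)),("top",[-.06,.125,.012],R(168,490)),("top",[.06,.125,.012],R(82,302)),
 ("side",[-.06,-.125,.012],Q(236,256)),("side",[.06,-.125,.012],Q(86,284)),("side",[.06,.125,.012],Q(175,518)),("side",[-.06,.125,.012],Q(335,475))]
P=[("top",[.03,-.075,.254],R(357,78)),("top",[.03,.075,.194],R(95,243)),("side",[.03,-.075,.254],Q(119,62)),("side",[.03,.075,.194],Q(184,270)),
 ("side",[-.03,-.075,.252],Q(195,42)),("side",[-.03,.075,.192],Q(230,252))]
out={}
out["L"],e=fit(L,[.45,-.15,0],.002);print(out["L"],e)
out["M"],e=fit(M,[.45,-.35,0],.002);print(out["M"],e)
b,e=fit(B,[.5,.1,0],0);print("base",b,e)
b2,e=fit(P,[.5,.1,0],0);print("posts",b2,e)
b3,e=fit(B+P,[.5,.1,0],0);print("all",b3,e)
np.save("p0.npy",[out["L"],out["M"],b3])
rack=[np.array([[a,b,c] for a in(-.06,.06) for b in(-.125,.125) for c in(0,.012)])]
for y,h in((-.075,.233),(.075,.173)):
    rack+= [np.array([[.03+a,y+b,c] for a in(-.006,.006) for b in(-.006,.006) for c in(.012,.012+h+.009)]),
     np.array([[a,y+b,.012+h+c] for a in(.03,-.018) for b in(-.0035,.0035) for c in(-.0035,.0035)]),
     np.array([[a,y+b,.012+h+c+(.0075 if a<-.02 else 0)] for a in(-.018,-.03) for b in(-.0035,.0035) for c in(-.0035,.0035)])]
crop=dict(topL=("top",280,150,430,260),topR=("top",150,120,260,220),sideL=("side",230,110,330,220),sideR=("side",180,170,280,300))
for k,(n,x0,y0,x1,y1) in crop.items():
    Z=4;big=cv2.resize(C[n]["img"][:,:,::-1],None,fx=Z,fy=Z,interpolation=cv2.INTER_CUBIC)
    for parts,pose in((ladle(1)[0],(*out["L"],.002)),(ladle(0)[0],(*out["M"],.002)),(rack,(*b3,0))):
        for Pp in parts:
            cs,_=cv2.findContours(hull_mask(n,[Pp],pose,Z),0,1);cv2.drawContours(big,cs,-1,(0,255,0),1)
    cv2.imwrite(f"pics/ov_{k}.png",big[y0*Z:y1*Z,x0*Z:x1*Z])
E
python3 a.py
python3 - <<'E'
import cv2,numpy as np
a=[cv2.imread(f"pics/ov_{k}.png") for k in("topL","topR","sideL","sideR")]
c=np.zeros((600,800,3),np.uint8)
b=cv2.resize;c1=np.vstack([b(a[0],(400,293)),]);c[:293,:400]=c1
print([x.shape for x in a])
E
```

```text
[ 0.53224815 -0.17357452  0.26894705] [-0.6 -0.1  0.5 -0.2  0.5 -0.8 -0.4  0.3  0.4 -1.5]
[ 0.52559828 -0.3835596  -0.41898911] [ 0.  -0.1  0.4 -0.8  0.1 -1.  -1.3 -0.9  0.2  0.5]
base [0.61013088 0.14866505 0.42638512] [ 0.  -0.1 -0.1  1.  -1.8  0.7 -1.3  0.2 -1.1 -3.1 -0.4 -1.6 -0.6 -0.4
  0.4 -0.8]
posts [0.61128747 0.14829294 0.42449054] [-0.3 -0.  -0.6 -0.3 -0.8 -0.4 -1.  -0.9  0.9  0.6  8.1 -1.1]
all [0.61065237 0.14845038 0.42656651] [ 0.1 -0.3 -0.   0.8 -1.7  0.5 -1.2  0.1 -1.2 -3.2 -0.6 -1.6 -0.8 -0.4
  0.2 -0.9 -0.4  0.2 -0.7 -0.  -0.6 -0.4 -0.7 -0.9  1.1  0.7  8.3 -1.1]
[(440, 600, 3), (400, 440, 3), (440, 400, 3), (520, 400, 3)]
```

View pics/ov_topL.png

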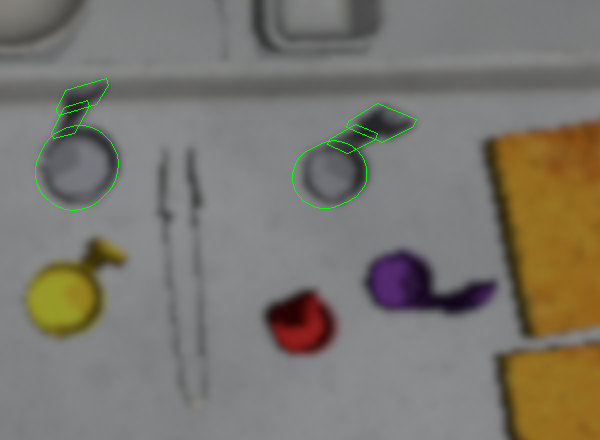

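View pics/ov_topR.png

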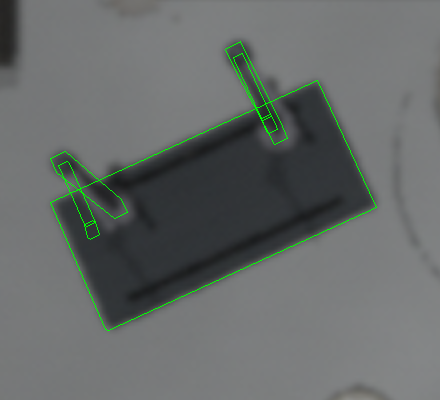

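View pics/ov_sideL.png

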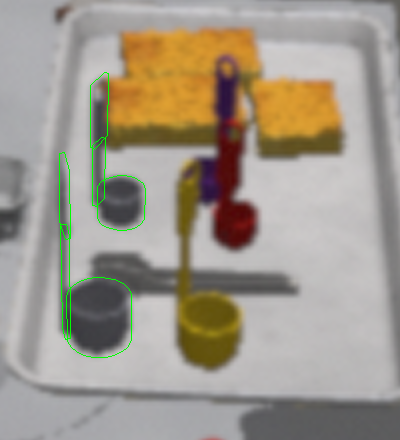

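View pics/ov_sideR.png

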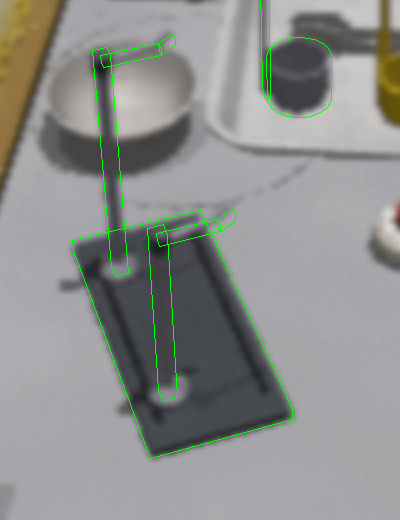

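```bash
cat > b.py <<'E'
from fit import *
from scipy.optimize import minimize
p0=np.load("p0.npy")
def cost(v,big,wins,ret=False):
    parts,_=ladle(big);tot=0
    for n,(x0,y0,x1,y1) in wins.items():
        g=C[n]["img"].astype(float).mean(2)[y0:y1,x0:x1]
        S=6
        A=[np.ones(g.size)]
        for pp in(parts[:1],parts[1:]):
            m=hull_mask(n,pp,(*v,.002),S).astype(np.float32)
            m=cv2.resize(m,(512,384),interpolation=cv2.INTER_AREA);m=cv2.GaussianBlur(m,(0,0),.8)
            A.append(m[y0:y1,x0:x1].ravel())
        A=np.array(A).T;x,_,_,_=np.linalg.lstsq(A,g.ravel(),rcond=None)
        tot+=np.sum((A@x-g.ravel())**2)/g.var()/g.size
    return tot
Ws={1:({"top":(288,172,314,206),"side":(240,144,264,200)}),0:({"top":(350,174,390,206),"side":(250,127,270,170)})}
res=[]
for i,big in((0,1),(1,0)):
  for w in (Ws[big],{"top":Ws[big]["top"]},{"side":Ws[big]["side"]}):
    best=min((minimize(cost,p0[i]+[0,0,d],args=(big,w),method="Nelder-Mead",options=dict(initial_simplex=(p0[i]+[0,0,d])+np.array([[0,0,0],[.006,0,0],[0,.006,0],[0,0,.2]]))) for d in(-.25,0,.25)),key=lambda r:r.fun)
    print(big,list(w),best.x.round(4),round(best.fun,3))
    if len(w)==2: res.append(best.x)
np.save("p1.npy",res)
for k,(n,x0,y0,x1,y1) in dict(t=("top",285,160,395,210),s=("side",235,120,285,205)).items():
    Z=6;im=cv2.resize(C[n]["img"][:,:,::-1],None,fx=Z,fy=Z,interpolation=cv2.INTER_NEAREST)
    for big,pose in((1,res[0]),(0,res[1])):
        for P in ladle(big)[0]:
            cs,_=cv2.findContours(hull_mask(n,[P],(*pose,.002),Z),0,1);cv2.drawContours(im,cs,-1,(0,255,0),1)
    cv2.imwrite(f"pics/ov1{k}.png",im[y0*Z:y1*Z,x0*Z:x1*Z])
E
python3 b.py
```

```text
1 ['top', 'side'] [ 0.535  -0.1769  0.2701] 0.922
1 ['top'] [ 0.5343 -0.1765  0.283 ] 0.293
1 ['side'] [ 0.5358 -0.1856  1.1754] 0.574
0 ['top', 'side'] [ 0.524  -0.3866 -0.3848] 0.827
0 ['top'] [ 0.5246 -0.3875 -0.3635] 0.156
0 ['side'] [ 0.5271 -0.3851 -0.8281] 0.649
```

View pics/ov1t.png

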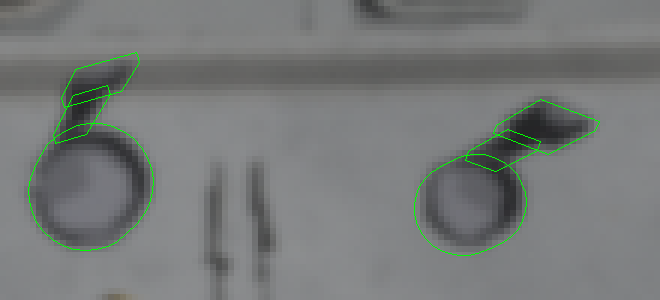

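View pics/ov1s.png

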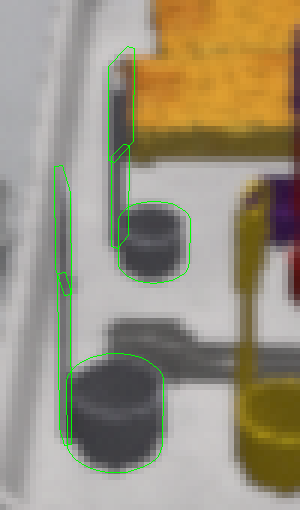

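```bash
cat > h.py <<'E'
import numpy as np
from scipy.spatial.transform import Rotation as Ro
from bench import bot
LAD={"L":np.array([.5335,-.1755,.272]),"M":np.array([.525,-.3855,-.375])}
HX={"L":.0335,"M":.0275}; EYE={"L":.198,"M":.150}
RK=np.array([.6107,.1484,.4265]); PEGZ={"L":.245,"M":.185}
def u(yaw): return np.array([np.cos(yaw),np.sin(yaw),0])
def quat(yaw,s):
    x=s*np.array([-np.sin(yaw),np.cos(yaw),0]);y=np.array([0,0,-1.]);z=np.cross(x,y)
    q=Ro.from_matrix(np.c_[x,y,z]).as_quat(); return [q[3],q[0],q[1],q[2]]
def eye(k): p=LAD[k]; e=np.r_[p[:2],.002+EYE[k]]+HX[k]*u(p[2]); return e
def axis(k,out,dz=0):  # point on peg axis, 'out' metres from post axis
    y=-.075 if k=="L" else .075
    v=u(RK[2]); n=np.array([-v[1],v[0],0])
    return np.r_[RK[:2],0]+v*(.03-out)+n*y+[0,0,PEGZ[k]+dz]
TC=np.array([0,0,-.049])  # eye -> TCP
E
python3 - <<'E'
from h import *
print(bot.read_tool_rot(),bot.read_time())
for s in(1,-1):
  print(quat(0,s))
  for k in "LM":
    g=eye(k)+TC
    for nm,p,q in(("pre",g+[0,0,.13],LAD[k][2]),("g",g,LAD[k][2]),("up",g+[0,0,.12],LAD[k][2]),("app",axis(k,.11,.08)+TC,RK[2]),("seat",axis(k,.03)+TC,RK[2])):
      j=bot.ik(p,quat(q,s)); print(s,k,nm,np.round(p,3),None if j is None else np.round(j,2))
from fit import proj,C
# bowl ray at z=.05
f,cx,cy=C["top"]["K"];E=C["top"]["E"]
for U,V in((440,222),(374,355),(415,255)):
  d=E[:3,:3]@np.array([(U*.64-cx)/f,(V*.64-cy)/f,1]);print(E[:3,3]+d*(.04-E[2,3])/d[2])
E
```

```text
[ 0.59245077 -0.59241638  0.38605512 -0.38601342] 0.9
[np.float64(-0.5), np.float64(0.5), np.float64(0.5), np.float64(-0.5)]
1 L pre [ 0.566 -0.166  0.281] [-0.29  0.34  0.26  1.49  0.   -0.56]
1 L g [ 0.566 -0.166  0.151] [-0.29  0.38 -0.01  1.18  0.   -0.56]
1 L up [ 0.566 -0.166  0.271] [-0.29  0.34  0.24  1.46  0.   -0.56]
1 L app [0.569 0.047 0.276] [ 0.08  0.31  0.2   1.46  0.   -0.34]
1 L seat [0.642 0.08  0.196] [ 0.12  0.46  0.23  1.34  0.   -0.3 ]
1 M pre [ 0.551 -0.396  0.233] [-0.62  0.51  0.41  1.47  0.   -0.25]
1 M g [ 0.551 -0.396  0.103] [-0.62  0.56  0.16  1.17  0.   -0.25]
1 M up [ 0.551 -0.396  0.223] [-0.62  0.51  0.39  1.45  0.   -0.25]
1 M app [0.507 0.184 0.216] [ 0.35  0.27 -0.01  1.29  0.   -0.08]
1 M seat [0.58  0.217 0.136] [ 0.36  0.44  0.04  1.17  0.   -0.07]
[np.float64(-0.5), np.float64(0.5), np.float64(-0.5), np.float64(0.5)]
-1 L pre [ 0.566 -0.166  0.281] [-0.29  0.34  0.26  1.49  0.    2.58]
-1 L g [ 0.566 -0.166  0.151] [-0.29  0.38 -0.01  1.18  0.    2.58]
-1 L up [ 0.566 -0.166  0.271] [-0.29  0.34  0.24  1.46  0.    2.58]
-1 L app [0.569 0.047 0.276] [0.08 0.31 0.2  1.46 0.   2.8 ]
-1 L seat [0.642 0.08  0.196] [0.12 0.46 0.23 1.34 0.   2.84]
-1 M pre [ 0.551 -0.396  0.233] [-0.62  0.51  0.41  1.47  0.    2.89]
-1 M g [ 0.551 -0.396  0.103] [-0.62  0.56  0.16  1.17  0.    2.89]
-1 M up [ 0.551 -0.396  0.223] [-0.62  0.51  0.39  1.45  0.    2.89]
-1 M app [0.507 0.184 0.216] [ 0.35  0.27 -0.01  1.29  0.    3.06]
-1 M seat [0.58  0.217 0.136] [0.36 0.44 0.04 1.17 0.   3.07]
[ 0.69827695 -0.11985673  0.04      ]
[0.41623321 0.02192388 0.04      ]
[ 0.62695659 -0.06559079  0.04      ]
```

```bash
cat >> h.py <<'E'
import cv2
def snap(tag):
    for n in("side","top"):
        p=bot.read_camera(n); np.savez(n+"_"+tag+".npz",**p)
        im=p["img"][:,:,::-1]
        if n=="side": c=im[100:300,170:370]
        else: c=im[100:250,150:420]
        f=min(780/c.shape[1],590/c.shape[0]); cv2.imwrite(f"pics/{n}_{tag}.png",cv2.resize(c,None,fx=f,fy=f,interpolation=cv2.INTER_CUBIC))
E
python3 - <<'E'
from h import *
k="L";g=eye(k)+TC;q=quat(LAD[k][2],1)
bot.move_to(g+[0,0,.13],q)
bot.movel(g,feed=.12)
print(bot.read_tool_pos(),g,bot.read_ft_force(),bot.read_time())
snap("gL")
E
```

```text
[ 0.56619393 -0.16663028  0.15176277] [ 0.56576839 -0.16649994  0.151     ] [-0.04575199 -0.13846965  0.17727264] 3.975
```

View pics/side_gL.png

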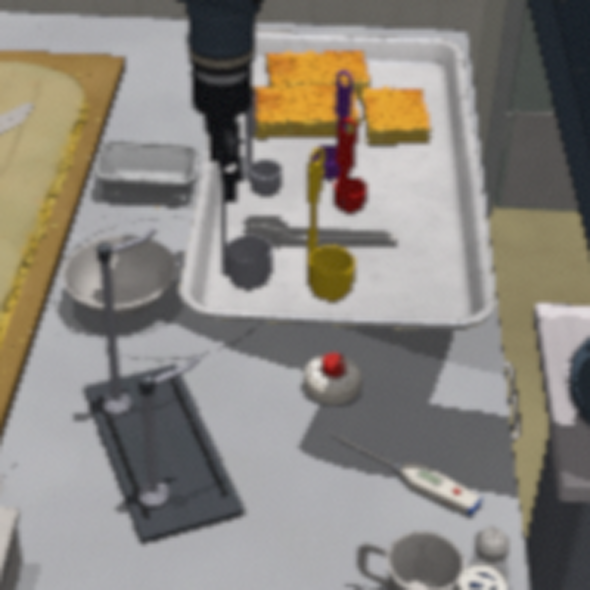

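View pics/top_gL.png

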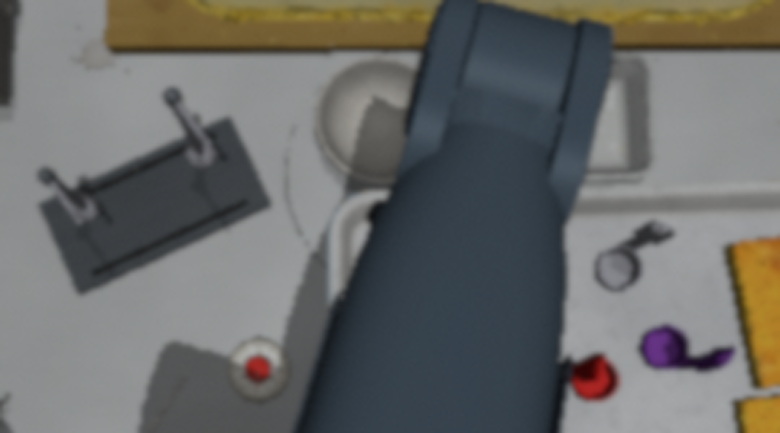

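Run:
```python
from h import *
k="L";g=eye(k)+TC
bot.clamp(50); bot.wait(.2)
print(bot.read_grip_width(),bot.read_ft_force(),bot.read_moment())
bot.movel(g+[0,0,.15],feed=.12)
print(bot.read_grip_width(),bot.read_ft_force(),bot.read_tool_pos())
bot.move_to(axis(k,.11,.06)+TC,quat(RK[2],1))
print(bot.read_tool_pos(),axis(k,.11,.06)+TC,bot.read_time(),bot.read_ft_force())
snap("cL")
```

```text
0.3389291908847908 [0.27630008 1.64434324 3.24900645] [ 0.33863774  0.02045743 -0.02465077]
0.33544428446038305 [ 0.62968233 -0.6394751  -2.76825963] [ 0.56549303 -0.16643359  0.30023709]
[0.56911081 0.04629918 0.25622173] [0.56889298 0.04702361 0.256     ] 7.1083 [ 0.53030187  0.95387185 -2.4865758 ]
```

View pics/side_cL.png

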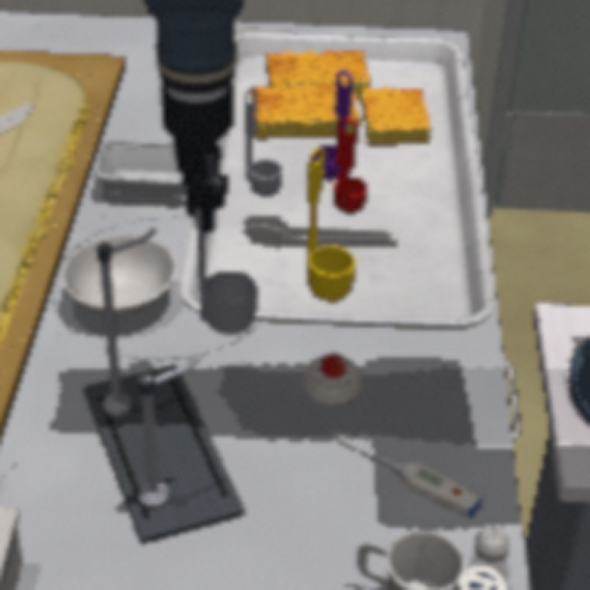

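View pics/top_cL.png

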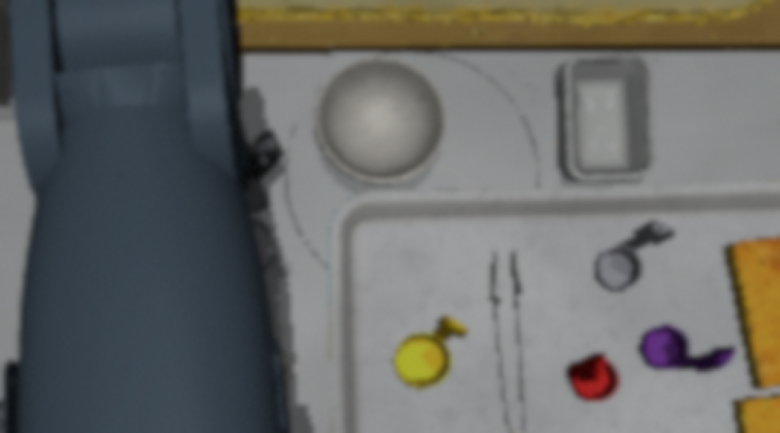

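```bash
cat > ov.py <<'E'
import sys
from fit import *
from h import RK,u,HX,EYE,TC
def ov(tag,k,tcp,yaw,win,name,n="side",Z=7):
    C[n]["img"]=np.load(f"{n}_{tag}.npz")["img"]
    e=np.array(tcp)-TC; o=e-HX[k]*u(yaw)-[0,0,EYE[k]]
    im=cv2.resize(C[n]["img"][:,:,::-1],None,fx=Z,fy=Z,interpolation=cv2.INTER_NEAREST)
    for P in ladle(k=="L")[0]+[np.array([[HX[k]-.001,.01*np.cos(t),EYE[k]+.01*np.sin(t)] for t in np.linspace(0,6.28,20)])]:
        cs,_=cv2.findContours(hull_mask(n,[P],(o[0],o[1],yaw,o[2]),Z),0,1);cv2.drawContours(im,cs,-1,(0,255,0),1)
    x0,y0,x1,y1=win;cv2.imwrite(f"pics/{name}.png",im[y0*Z:y1*Z,x0*Z:x1*Z])
E
python3 -c "
from ov import *
ov('cL','L',[.5691,.0463,.2562],RK[2],(220,130,280,215),'ov_cL')"
```

```text
(no output)
```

View pics/ov_cL.png

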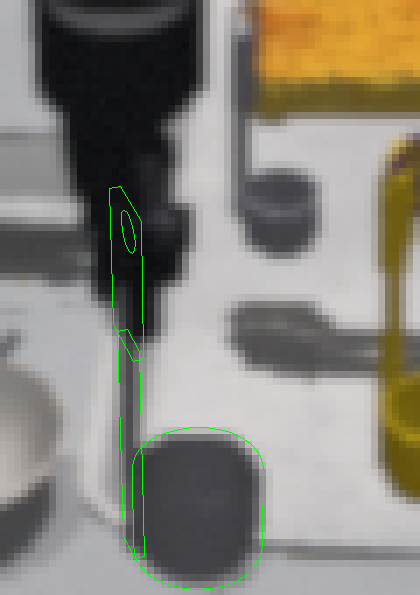

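```bash
cat > ins.py <<'E'
from h import *
import sys
k=sys.argv[1]
F0=bot.read_ft_force()
for out,dz,f in((.085,.007,.1),(.062,.006,.05),(.052,.005,.04),(.044,.001,.04),(.032,.000,.04)):
    bot.movel(axis(k,out,dz)+TC,feed=f)
    F=np.array(bot.read_ft_force())-F0; print(out,dz,F.round(2),(bot.read_tool_pos()-axis(k,out,dz)-TC).round(4))
    if np.linalg.norm(F)>6: print("STOP");break
snap("i"+k); print(bot.read_time())
E
python3 ins.py L
python3 -c "
from ov import *
import h
ov('iL','L',h.axis('L',.032)+TC,RK[2],(190,140,260,225),'ov_iL')"
```

```text
0.085 0.007 [ 1.21 -0.16  0.63] [ 0.0001 -0.0001  0.0003]
0.062 0.006 [-5.93  0.38 -2.06] [-0.0013 -0.0001 -0.0013]
STOP
8.65
```

View pics/ov_iL.png

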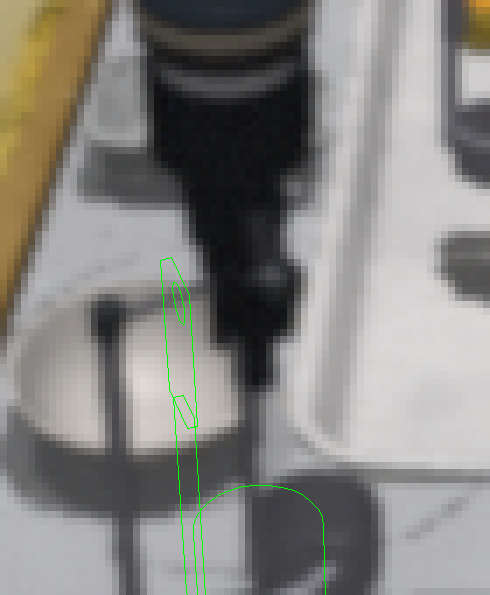

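```bash
cat > rk.py <<'E'
from fit import *
def rack_parts():
    box=lambda a,b,c:np.array([[i,j,k] for i in a for j in b for k in c])
    base=[box((-.06,.06),(-.125,.125),(0,.012))]
    ps=[];pg=[]
    for y,h in((-.075,.245),(.075,.185)):
        ps+=[box((.024,.036),(y-.006,y+.006),(.012,h+.009)),box((.0215,.0385),(y-.0085,y+.0085),(h-.009,h+.009))]
        pg+=[box((.03,-.018),(y-.0035,y+.0035),(h-.0035,h+.0035)),np.array([[a,y+b,h+c+(.007 if a<-.02 else 0)] for a in(-.018,-.03) for b in(-.0035,.0035) for c in(-.0035,.0035)])]
    return base,ps,pg
E
python3 - <<'E'
from rk import *
from h import *
from scipy.optimize import minimize
base,ps,pg=rack_parts()
wins={"top":(158,125,250,208),"side":(190,175,262,292)}
bowlmask=None
def cost(v,ns,use):
    tot=0
    for n in ns:
        x0,y0,x1,y1=wins[n]; g=C[n]["img"].astype(float).mean(2)[y0:y1,x0:x1]
        A=[np.ones(g.size)]
        for pp in use:
            m=cv2.resize(hull_mask(n,pp,(*v,0),6).astype(np.float32),(512,384),interpolation=cv2.INTER_AREA);m=cv2.GaussianBlur(m,(0,0),.8)
            A.append(m[y0:y1,x0:x1].ravel())
        A=np.array(A).T;x=np.linalg.lstsq(A,g.ravel(),rcond=None)[0];r=A@x-g.ravel()
        tot+=np.mean(np.minimum(r**2,900))/g.var()
    return tot
for ns in(["top","side"],["top"],["side"]):
  for nm,use in(("all",[base,ps,pg]),):
    r=minimize(cost,RK,args=(ns,use),method="Nelder-Mead",options=dict(initial_simplex=RK+np.array([[0,0,0],[.006,0,0],[0,.006,0],[0,0,.1]])))
    print(ns,nm,r.x.round(4),round(r.fun,3),round(cost(RK,ns,use),3))
# overlay
for tag,n,win in(("iL","side",(190,150,262,230)),):
    C[n]["img"]=np.load(f"{n}_{tag}.npz")["img"];Z=7
    im=cv2.resize(C[n]["img"][:,:,::-1],None,fx=Z,fy=Z,interpolation=cv2.INTER_NEAREST)
    yaw=RK[2];e=bot.read_tool_pos()-TC;o=e-HX["L"]*u(yaw)-[0,0,EYE["L"]]
    for P in ps+pg:
        cs,_=cv2.findContours(hull_mask(n,[P],(*RK,0),Z),0,1);cv2.drawContours(im,cs,-1,(0,0,255),1)
    for P in ladle(1)[0]+[np.array([[HX["L"]-.001,.01*np.cos(t),EYE["L"]+.01*np.sin(t)] for t in np.linspace(0,6.28,20)])]:
        cs,_=cv2.findContours(hull_mask(n,[P],(o[0],o[1],yaw,o[2]),Z),0,1);cv2.drawContours(im,cs,-1,(0,255,0),1)
    x0,y0,x1,y1=win;cv2.imwrite("pics/ov_iL2.png",im[y0*Z:y1*Z,x0*Z:x1*Z])
print(bot.read_ft_force(),bot.read_tool_pos()-axis("L",.062,.006)-TC)
E
```

```text
['top', 'side'] all [0.6112 0.1484 0.4306] 0.207 0.209
['top'] all [0.6115 0.147  0.4336] 0.045 0.047
['side'] all [0.6114 0.1505 0.4304] 0.157 0.162
[-7.33528167  2.3264458  -3.9669943 ] [-0.00143865  0.00037944 -0.00110309]
```

View pics/ov_iL2.png

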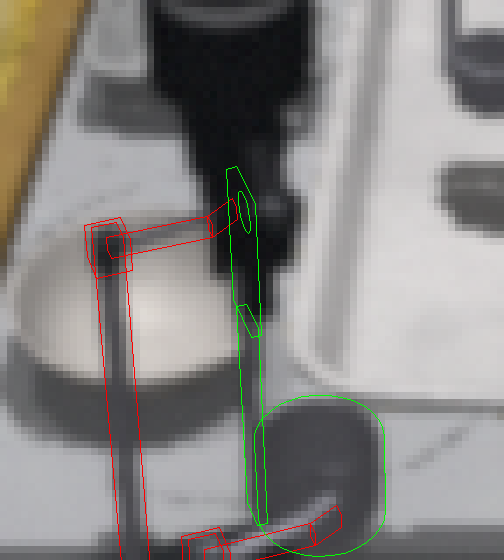

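Run:
```python
from h import *
k="L"
F1,M1=np.array(bot.read_ft_force()),np.array(bot.read_moment());p=bot.read_tool_pos()
bot.movel(axis(k,.085,.006)+TC,feed=.06); bot.wait(.3)
F0,M0=np.array(bot.read_ft_force()),np.array(bot.read_moment())
v=u(RK[2]);n=np.array([-v[1],v[0],0]);R=np.array([v,n,[0,0,1]])
print("F vnz",R@(F1-F0),"M vnz",R@(M1-M0),"F0",F0,"M0 vnz",R@M0, bot.read_grip_width(),bot.read_time())
snap("bL")
```

```text
F vnz [-5.41209345  5.39235801 -1.34676656] M vnz [ 0.89689184  0.9865432  -0.02714949] F0 [-0.17726    -0.34394858 -2.62022773] M0 vnz [-0.00126982 -0.06034119 -0.02181621] 0.33886827581048556 9.4833
```

Run:
```python
import numpy as np,cv2
z=np.load("side_bL.npz")["img"][140:230,185:270,::-1]
cv2.imwrite("pics/bLz.png",cv2.resize(z,None,fx=6.5,fy=6.5,interpolation=cv2.INTER_CUBIC))
```

```text
(no output)
```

View pics/bLz.png

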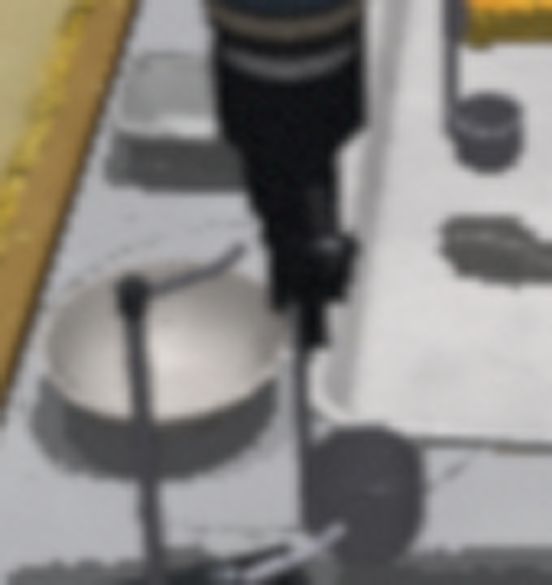

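View pics/top_bL.png

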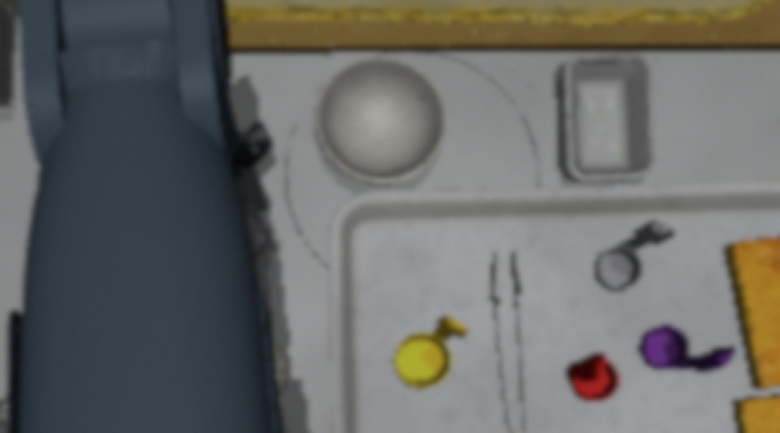

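```bash
sed -i 's/^RK=.*/RK=np.array([.6112,.1484,.4306]); PEGZ={"L":.245,"M":.185}/' h.py
cat > ins2.py <<'E'
from h import *
v=u(RK[2]);n=np.array([-v[1],v[0],0]);R=np.array([v,n,[0,0,1]])
def go(k,out,dz,dn,feed=.05,F0=None):
    t=axis(k,out,dz)+TC+n*dn; bot.movel(t,feed=feed,orientation=quat(RK[2],1))
    F=R@(np.array(bot.read_ft_force())-F0) ; print(round(out,4),dz,round(dn,4),"F vnz",F.round(1),"err",(R@(bot.read_tool_pos()-t)).round(4)); return F
def insert(k,dn,dz0=.006,start=.075):
    bot.movel(axis(k,start,dz0)+TC+n*dn,feed=.06,orientation=quat(RK[2],1));bot.wait(.2);F0=np.array(bot.read_ft_force())
    out=start;moves=0
    while out>.0325:
        out-=.004
        dz=np.interp(out,[.044,.054],[.001,dz0])
        F=go(k,out,dz,dn,F0=F0)
        if np.linalg.norm(F)>4:
            moves+=1
            if moves>5 or np.linalg.norm(F)>20: print("STOP");return dn,False
            out+=.006; 
            if abs(F[1])>1.5: dn+=.0015*np.sign(F[1])
            if abs(F[2])>2.5: dz0+=.0015*np.sign(F[2])
            go(k,out,np.interp(out,[.044,.054],[.001,dz0]),dn,F0=F0)
    return dn,True
E
python3 - <<'E'
from ins2 import *
print(insert("L",.004)); snap("jL"); print(bot.read_time())
E
```

```text
0.071 0.006 0.004 F vnz [-5.4  0.4 -2.6] err [-0.0019  0.0001 -0.0007]
0.077 0.0045000000000000005 0.004 F vnz [2.4 0.3 0.6] err [ 0.0001 -0.      0.0003]
0.073 0.0045000000000000005 0.004 F vnz [-3.1  0.1 -1.9] err [-0.0007  0.     -0.0003]
0.069 0.0045000000000000005 0.004 F vnz [-8.1  1.8 -3.3] err [-0.0026  0.0002 -0.001 ]
0.075 0.0030000000000000005 0.0055 F vnz [-1.  -0.2  0.4] err [-0.      0.0002  0.0002]
0.071 0.0030000000000000005 0.0055 F vnz [-13.4  -1.4  -2.3] err [-0.0028  0.0004 -0.0008]
0.077 0.0030000000000000005 0.0055 F vnz [ 2.2 -0.6 -0.6] err [ 0.0005 -0.      0.0004]
0.073 0.0030000000000000005 0.0055 F vnz [-5.7 -0.6 -3.2] err [-0.0012  0.0002 -0.0006]
0.079 0.0015000000000000005 0.0055 F vnz [ 1.4  0.2 -1.4] err [ 0.0003 -0.      0.0002]
0.075 0.0015000000000000005 0.0055 F vnz [-1.1  0.1 -1.4] err [ 0.      0.0001 -0.0002]
0.071 0.0015000000000000005 0.0055 F vnz [-5.7 -0.2 -2.9] err [-0.0029  0.0005 -0.001 ]
0.077 4.336808689942018e-19 0.0055 F vnz [ 1.2 -0.5 -0.4] err [ 0.0005 -0.0001  0.0003]
0.073 4.336808689942018e-19 0.0055 F vnz [-7.1  0.2 -2.6] err [-0.0014  0.0003 -0.0005]
STOP
(np.float64(0.0055), False)
13.5917
```

View pics/side_jL.png

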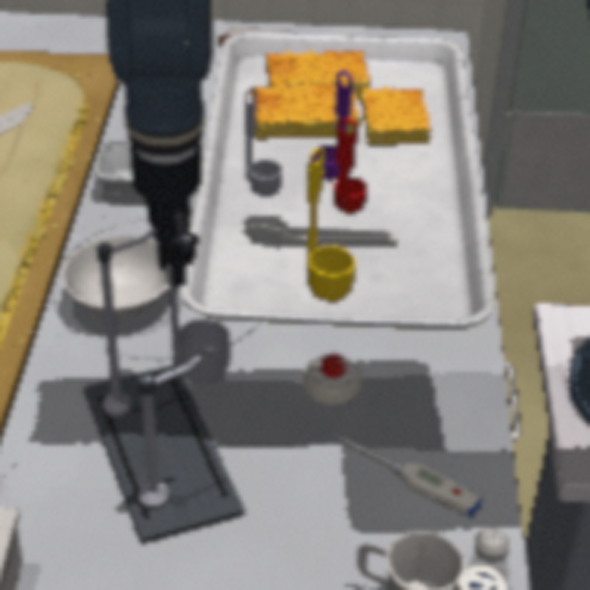

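```bash
python3 - <<'E'
from ins2 import *
def fm():
    F=[];M=[]
    for _ in range(6):
        F.append(R@np.array(bot.read_ft_force()));M.append(R@np.array(bot.read_moment()));bot.wait(.03)
    return np.mean(F,0),np.mean(M,0)
bot.wait(.2);F1,M1=fm()
bot.movel(axis("L",.085,.003)+TC+n*.004,feed=.06);bot.wait(.2);F0,M0=fm()
F=F1-F0;M=M1-M0;print(F.round(2),M.round(3))
# r=(a,b,-c)
for c in(.16,.17,.18,.19): print(c,"b from Mz", [(a,round((a*F[1]-M[2])/F[0],4)) for a in(.0025,.011)])
print("c from Mn",(M[1])/-F[0], bot.read_time())
print(bot.read_grip_width())
E
python3 - <<'E'
import sys; sys.path.insert(0,".")
import os; os.chdir(".")
import numpy as np,cv2
from rk import *
from h import RK,axis,TC,HX,EYE,u
base,ps,pg=rack_parts()
v=u(RK[2]);nn=np.array([-v[1],v[0],0])
n="side";C[n]["img"]=np.load("side_jL.npz")["img"];Z=9
im=cv2.resize(C[n]["img"][:,:,::-1],None,fx=Z,fy=Z,interpolation=cv2.INTER_CUBIC)
im=np.clip(im.astype(float)*1.8,0,255).astype(np.uint8)
cv2.imwrite("pics/jz_raw.png",im[150*Z:215*Z,195*Z:265*Z])
E
```

```text
[-10.4    1.69  -2.02] [ 0.325  1.53  -0.159]
0.16 b from Mz [(0.0025, np.float64(-0.0157)), (0.011, np.float64(-0.0171))]
0.17 b from Mz [(0.0025, np.float64(-0.0157)), (0.011, np.float64(-0.0171))]
0.18 b from Mz [(0.0025, np.float64(-0.0157)), (0.011, np.float64(-0.0171))]
0.19 b from Mz [(0.0025, np.float64(-0.0157)), (0.011, np.float64(-0.0171))]
c from Mn 0.14713286337065093 14.75
0.33747083582802256
```

View pics/jz_raw.png

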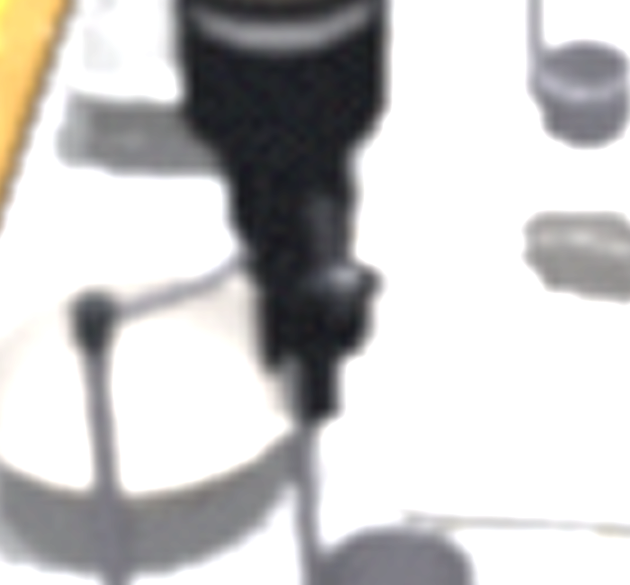

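```bash
cat > probe.py <<'E'
from ins2 import *
def fm(N=4):
    F=[];M=[]
    for _ in range(N):
        F.append(R@np.array(bot.read_ft_force()));M.append(R@np.array(bot.read_moment()));bot.wait(.02)
    return np.mean(F,0),np.mean(M,0)
def probe(k,dn,dz,start=.078,end=.054,step=.004):
    bot.movel(axis(k,start,dz)+TC+n*dn,feed=.08,orientation=quat(RK[2],1));bot.wait(.1);F0,M0=fm()
    out=start
    while out>end+1e-6:
        out-=step
        t=axis(k,out,dz)+TC+n*dn; bot.movel(t,feed=.06)
        F=R@np.array(bot.read_ft_force())-F0
        if np.linalg.norm(F)>3.5:
            bot.wait(.1);F1,M1=fm();F=F1-F0;M=M1-M0
            print("contact dn",dn,"dz",dz,"out",round(out,4),"F",F.round(2),"M",M.round(3),"b(a=.0025,.011)",[round((a*F[1]-M[2])/F[0],4) for a in(.0025,.011)],"err",(R@(bot.read_tool_pos()-t)).round(4)); return out
    print("clear dn",dn,out,F.round(2)); return None
E
python3 - <<'E'
from probe import *
for dn in(-.004,-.008):
    if probe("L",dn,.006) is None: break
print(bot.read_time()); snap("pL")
E
```

```text
contact dn -0.004 dz 0.006 out 0.062 F [ 2.47 -3.98 -0.07] M [-0.584 -0.399  0.028] b(a=.0025,.011) [np.float64(-0.0153), np.float64(-0.029)] err [ 0.0003 -0.0003  0.0002]
clear dn -0.008 0.05399999999999998 [-0.45 -0.33  0.29]
18.4
```

Run:
```python
from probe import *
k="L";dn=-.008
F0,_=fm()
for out,dz in((.050,.004),(.045,.002),(.040,.0005),(.035,0),(.033,0)):
    F=go(k,out,dz,dn,F0=F0)
    if np.linalg.norm(F)>5: print("STOP");break
print(bot.read_time()); snap("pL2")
```

```text
0.05 0.004 -0.008 F vnz [-0.3 -0.3  0.3] err [ 0.0001  0.     -0.0003]
0.045 0.002 -0.008 F vnz [-0.5  0.2 -0.2] err [ 0.0002  0.     -0.0003]
0.04 0.0005 -0.008 F vnz [ 0.2  0.5 -0.2] err [ 0.0002  0.     -0.0002]
0.035 0 -0.008 F vnz [ 0.2 -0.1 -0.5] err [ 0.0003  0.     -0.0001]
0.033 0 -0.008 F vnz [ 0.2  0.3 -0.2] err [0.0001 0.     0.    ]
19.8333
```

Run:
```python
import numpy as np,cv2
z=np.load("side_pL2.npz")["img"][140:225,185:270,::-1]
z=np.clip(z.astype(float)*1.5,0,255).astype(np.uint8)
cv2.imwrite("pics/pL2z.png",cv2.resize(z,None,fx=6.9,fy=6.9,interpolation=cv2.INTER_CUBIC))
```

```text
(no output)
```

View pics/pL2z.png

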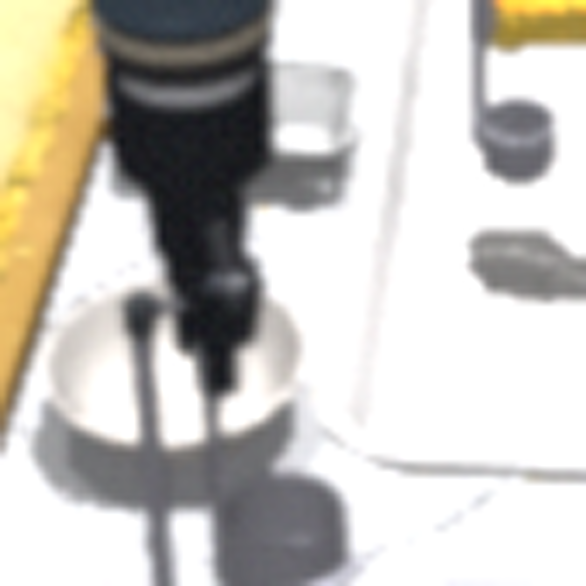

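View pics/top_pL2.png

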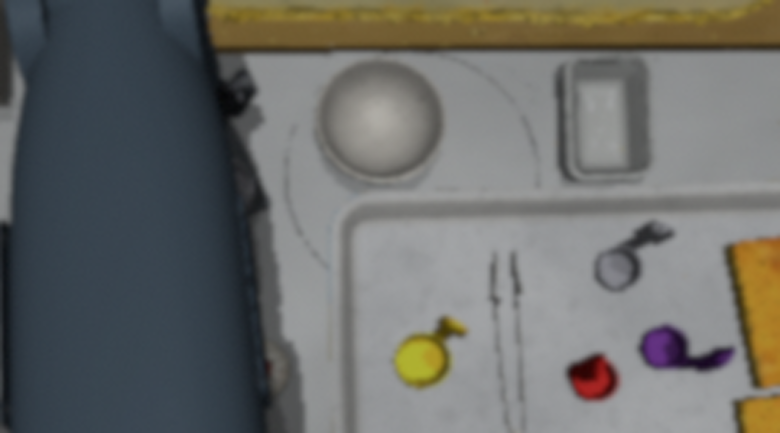

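Run:
```python
from probe import *
k="L";dn=-.008
F0,_=fm()
for dz in(-.003,-.005,-.006,-.007,-.008,-.009,-.010,-.011):
    F=go(k,.033,dz,dn,.03,F0=F0)
    if F[2]>1.2 or np.linalg.norm(F)>4: print("contact");break
print(bot.read_time())
```

```text
0.033 -0.003 -0.008 F vnz [ 0.  -0.5  0.3] err [-0.0002  0.0001 -0.0003]
0.033 -0.005 -0.008 F vnz [ 0.3 -0.1  0.4] err [-0.0001  0.     -0.0002]
0.033 -0.006 -0.008 F vnz [ 0.4 -1.7 -0.1] err [ 0. -0. -0.]
0.033 -0.007 -0.008 F vnz [-0.2 -0.4  2.8] err [ 0.0002 -0.0001  0.0005]
contact
21.0
```

Run:
```python
from probe import *
k="L"
bot.ungrasp(); bot.wait(.3)
print(bot.read_grip_width(),bot.read_ft_force())
bot.movel(bot.read_tool_pos()+np.array([0,0,.12]),feed=.1)
print(bot.read_ft_force(),bot.read_time())
bot.move_to(eye("M")+TC+[0,0,.17],quat(LAD["M"][2],1))
snap("rL");print(bot.read_time())
```

```text
0.99649573051024 [ 0.18015909  1.05870434 -0.04548966]
[0.91090036 0.08916214 0.71954132] 23.2417
25.0833
```

View pics/side_rL.png

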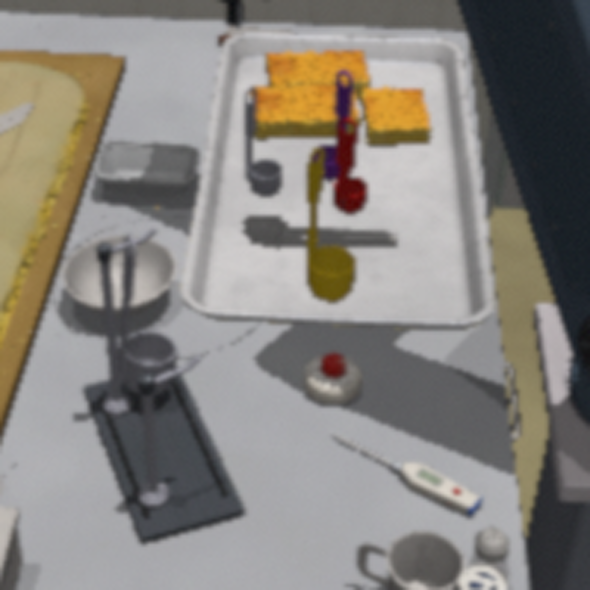

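View pics/top_rL.png

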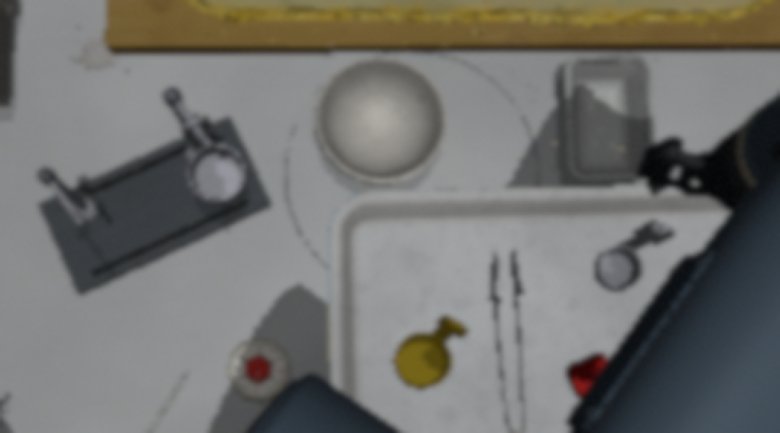

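Run:
```python
from h import *
k="M";g=eye(k)+TC
bot.movel(g,feed=.14); snap("gM")
print(bot.read_tool_pos()-g,bot.read_ft_force(),bot.read_time())
```

```text
[ 0.00041312 -0.0002985   0.00093423] [0.94717473 0.18175674 0.08349206] 26.55
```

View pics/side_gM.png

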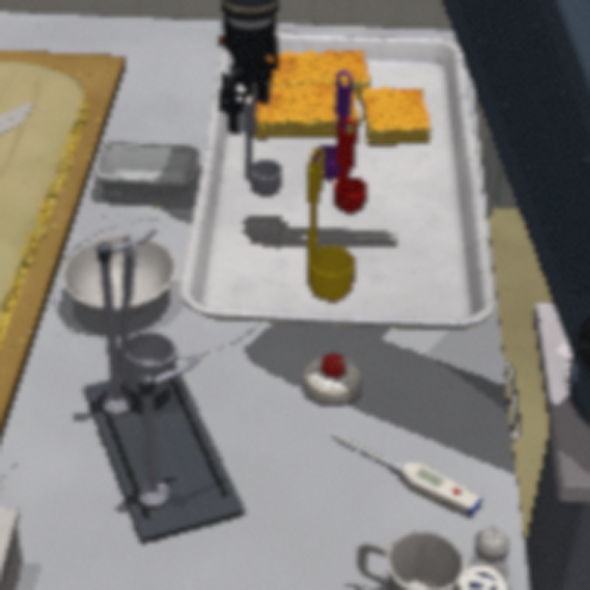

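View pics/top_gM.png

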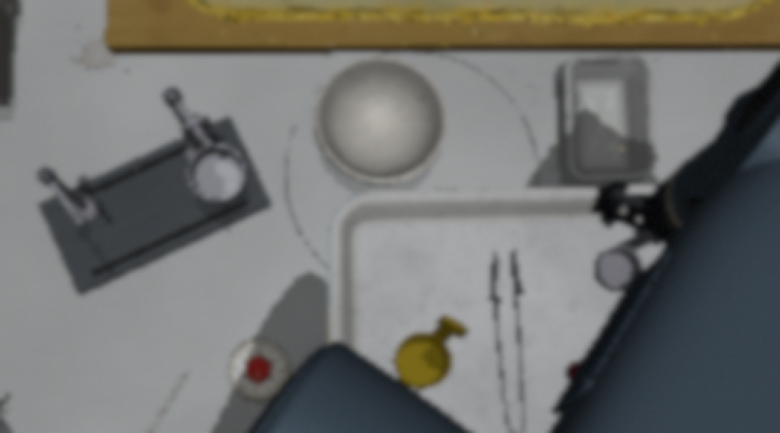

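Run:
```python
from h import *
k="M";g=eye(k)+TC
M0=np.array(bot.read_moment())
bot.clamp(50); bot.wait(.2)
print(bot.read_grip_width(),bot.read_ft_force(),bot.read_moment()-M0)
bot.movel(g+[0,0,.17],feed=.14)
print(bot.read_grip_width(),bot.read_ft_force(),bot.read_tool_pos()-g,bot.read_time())
bot.move_to(axis(k,.15,.10)+TC,quat(RK[2],1))
snap("cM");print(bot.read_time())
import rk,fit
fit.C["top"]["img"]=np.load("top_rL.npz")["img"]
base,ps,pg=rk.rack_parts();Z=9
im=cv2.resize(fit.C["top"]["img"][:,:,::-1],None,fx=Z,fy=Z,interpolation=cv2.INTER_CUBIC)
im=np.clip(im.astype(float)*1.5,0,255).astype(np.uint8);im2=im.copy()
for P in base+ps+pg:
    cs,_=cv2.findContours(fit.hull_mask("top",[P],(*RK,0),Z),0,1);cv2.drawContours(im2,cs,-1,(0,0,255),1)
cv2.imwrite("pics/rk_a.png",np.vstack([i[126*Z:158*Z,190*Z:250*Z] for i in(im,im2)]))
cv2.imwrite("pics/rk_b.png",np.vstack([i[150*Z:182*Z,155*Z:215*Z] for i in(im,im2)]))
```

```text
0.3390390462081831 [ 0.55215918 -0.37030921  2.28164073] [ 0.06327922 -0.01640032  0.10323962]
0.3383992126937077 [ 0.60790524 -0.36854953 -1.14799858] [-0.00023037  0.0001759   0.16911384] 28.675
30.825
```

View pics/rk_a.png

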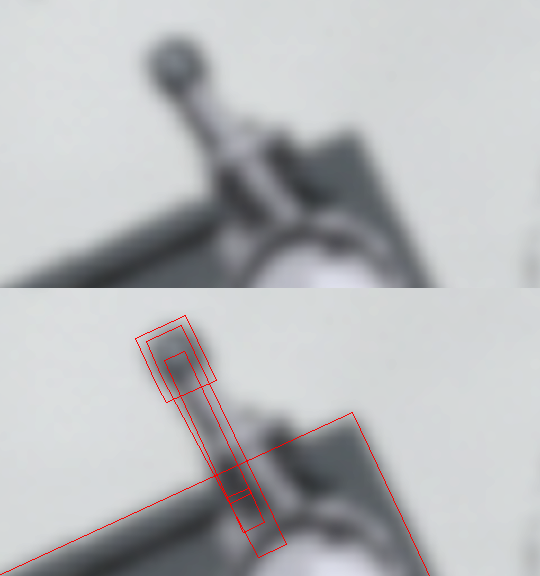

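View pics/rk_b.png

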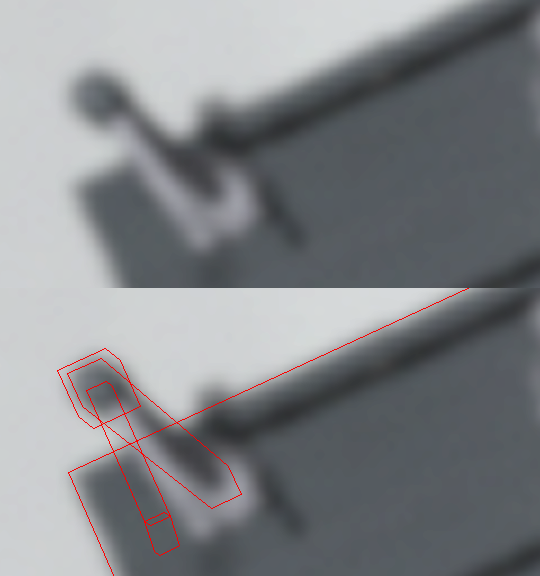

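View pics/side_cM.png

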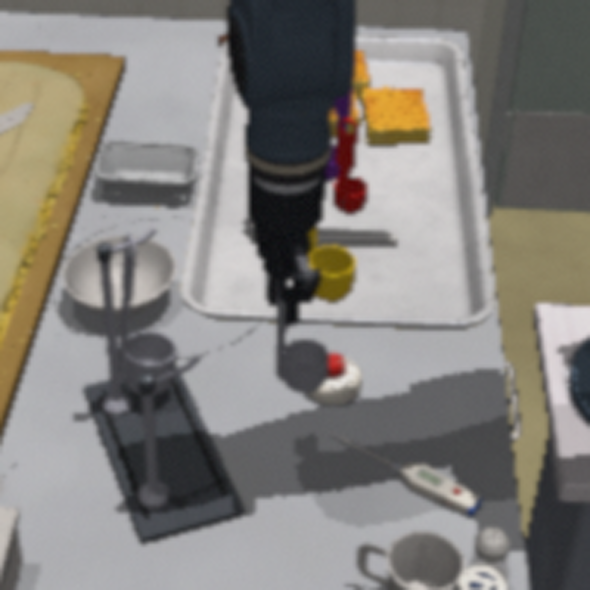

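Run:
```python
from h import *
import fit,rk
fit.C["top"]["img"]=np.load("top.npz")["img"];fit.C["side"]["img"]=np.load("side.npz")["img"]
def peg(k,a):
    y=-.075 if k=="L" else .075; c,s=np.cos(RK[2]),np.sin(RK[2])
    p=np.array([RK[0]+c*.03-s*y,RK[1]+s*.03+c*y,PEGZ[k]])
    d=-u(RK[2]+a); return np.array([p,p+.048*d,p+.06*d+[0,0,.007]])
Z=9
for n,w in(("top",{"L":(195,126,235,160),"M":(155,150,195,184)}),("side",{"L":(195,170,235,204),"M":(208,216,248,250)})):
    im=cv2.resize(fit.C[n]["img"][:,:,::-1],None,fx=Z,fy=Z,interpolation=cv2.INTER_CUBIC)
    im=np.clip(im.astype(float)*1.7,0,255).astype(np.uint8)
    out=[]
    for k in "LM":
        j=im.copy()
        for a,col in((0,(0,0,255)),(.15,(0,200,0)),(.3,(255,0,0))):
            q=((fit.proj(n,peg(k,a))+.5)*Z).astype(int); cv2.polylines(j,[q],False,col,1)
        x0,y0,x1,y1=w[k]; out.append(np.vstack([im[y0*Z:y1*Z,x0*Z:x1*Z],j[y0*Z:y1*Z,x0*Z:x1*Z]]))
    o=np.hstack(out);cv2.imwrite(f"pics/peg_{n}.png",o);print(o.shape)
```

```text
(612, 720, 3)
(612, 720, 3)
```

View pics/peg_top.png

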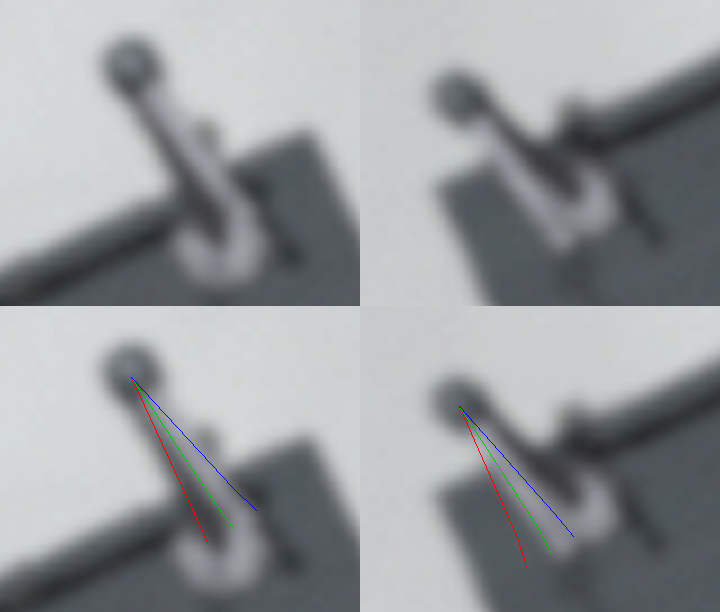

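View pics/peg_side.png

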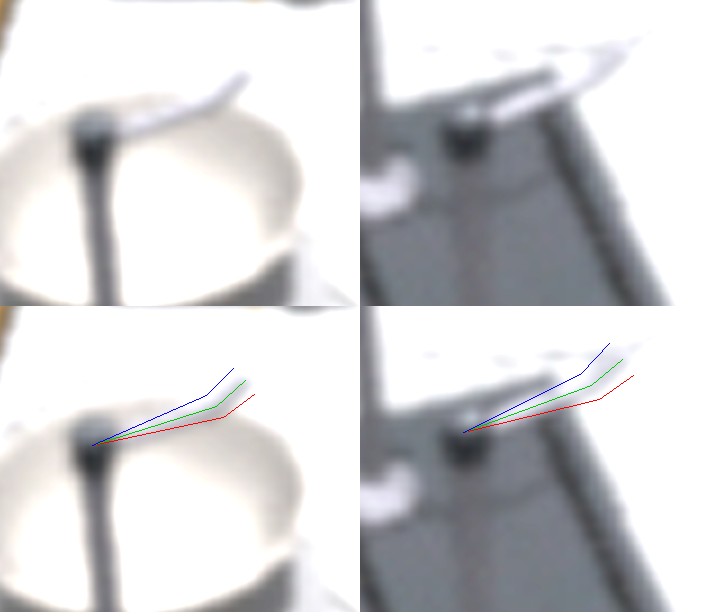

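```bash
python3 - <<'E'
s=open("h.py").read()
i=s.index("def axis");j=s.index("TC=np")
s=s[:i]+'''PY=RK[2]+.16
def axis(k,out,dz=0):
    y=-.075 if k=="L" else .075
    v=u(RK[2]); n=np.array([-v[1],v[0],0])
    return np.r_[RK[:2],0]+v*.03+n*y-u(PY)*out+[0,0,PEGZ[k]+dz]
'''+s[j:]
open("h.py","w").write(s)
for f in("ins2.py","probe.py"):
    t=open(""+f).read().replace("u(RK[2])","u(PY)").replace("quat(RK[2],1)","quat(PY,1)");open(""+f,"w").write(t)
E
python3 - <<'E'
from probe import *
k="M"
t=axis(k,.10,.05)+TC; print(t,bot.read_tool_pos())
bot.move_to(t,quat(PY,1))
bot.movel(axis(k,.085,.006)+TC,feed=.1)
r=probe(k,0,.006,start=.08,end=.052)
snap("pM");print(r,bot.read_time())
E
```

```text
[0.52409458 0.17339019 0.186     ] [0.47136468 0.16587879 0.23597577]
clear dn 0 0.05199999999999998 [ 0.74  1.03 -1.14]
None 34.1
```

View pics/side_pM.png

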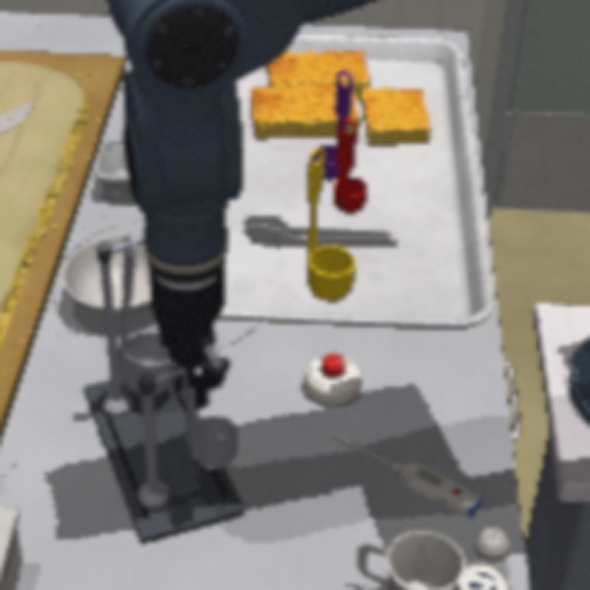

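Run:
```python
from probe import *
k="M";dn=0;ok=True
bot.wait(.2);F0,_=fm()
for out,dz in((.046,.003),(.040,.0005),(.034,0),(.032,-.003),(.032,-.005),(.032,-.006),(.032,-.007),(.032,-.008),(.032,-.009),(.032,-.010)):
    F=go(k,out,dz,dn,.04,F0=F0)
    if F[2]>1.2 or np.linalg.norm(F)>4: print("contact");break
print(bot.read_time())
```

```text
0.046 0.003 0 F vnz [-0.5  0.8 -0.5] err [ 0.0001  0.0001 -0.0003]
0.04 0.0005 0 F vnz [-0.7 -0.  -0.2] err [ 0.0001  0.     -0.0003]
0.034 0 0 F vnz [ 0.8  0.2 -0.5] err [ 0.0002  0.     -0.0001]
0.032 -0.003 0 F vnz [0.1 0.2 0. ] err [-0.0001  0.     -0.0003]
0.032 -0.005 0 F vnz [-1.   0.5  0.1] err [-0.0001 -0.     -0.0001]
0.032 -0.006 0 F vnz [-0.1  0.4 -0.9] err [-0.0001  0.     -0.    ]
0.032 -0.007 0 F vnz [-0.9  0.9  4.2] err [ 0.0001 -0.      0.0003]
contact
36.3
```

Contact is at the expected height of about -6.5 mm, so I release and move clear.

Run:
```python
from probe import *
bot.ungrasp(); bot.wait(.3)
print(bot.read_grip_width(),bot.read_ft_force())
bot.movel(bot.read_tool_pos()+np.array([0,0,.14]),feed=.1)
print(bot.read_ft_force())
bot.move_joints([-1.155,.238,-.013,1.319,0,1.571]); bot.wait(.5)
print(bot.read_time())
snap("fin")
z=[]
for n,w in(("side",(180,150,290,290)),("top",(150,110,260,220))):
    c=np.load(f"{n}_fin.npz")["img"][w[1]:w[3],w[0]:w[2],::-1]; c=np.clip(c*1.3,0,255).astype(np.uint8)
    z.append(cv2.resize(c,None,fx=560/c.shape[0],fy=560/c.shape[0],interpolation=cv2.INTER_CUBIC)[:, :400 if n=="side" else 400])
cv2.imwrite("pics/fin.png",np.hstack(z))
```

```text
0.9993575627495176 [-0.40664735 -1.01342461 -0.67864359]
[-1.32147774  0.35894628  0.26484231]
42.0083
```

View pics/fin.png

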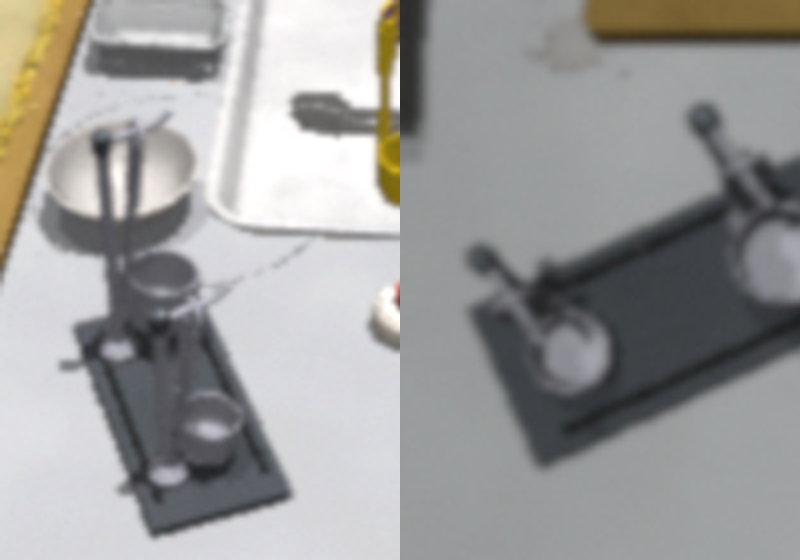

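View pics/top_fin.png

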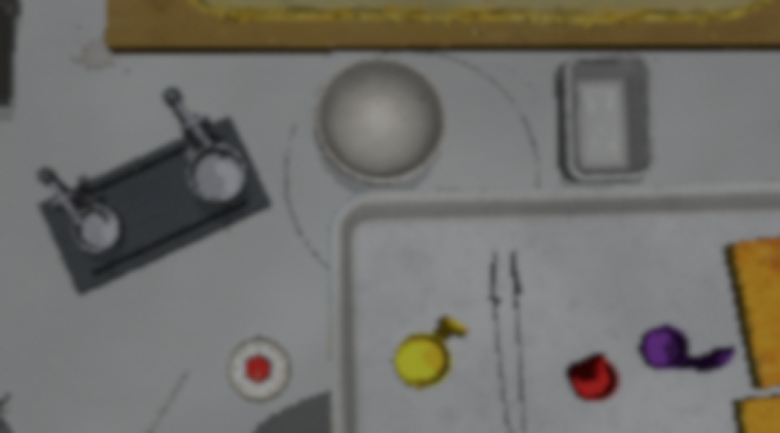

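```bash
cat > pitch.py <<'E'
from h import *
import fit
from scipy.optimize import minimize
for n in("top","side"): fit.C[n]["img"]=np.load(n+"_fin.npz")["img"]
def model(k,out,pitch,yaw):
    parts=fit.ladle(k=="L")[0]; e=axis(k,out,-.0065)
    r=[]
    for P in parts:
        Q=P-np.array([HX[k],0,EYE[k]])
        c,s=np.cos(pitch),np.sin(pitch)  # positive: bottom moves to +x (towards post)
        Q=np.c_[c*Q[:,0]-s*Q[:,2],Q[:,1],s*Q[:,0]+c*Q[:,2]]
        r.append(fit.W(Q,e[0],e[1],yaw,e[2]))
    return r
def mask(n,parts,S):
    m=np.zeros((384*S,512*S),np.uint8)
    for P in parts:
        q=(fit.proj(n,P)+.5)*S-.5; cv2.fillConvexPoly(m,cv2.convexHull(np.round(q).astype(np.int32)),1)
    return m
Z=9
for n,ws in(("side",{"L":(196,175,240,235),"M":(208,220,252,280)}),("top",{"L":(200,128,244,172),"M":(158,152,202,196)})):
    im=cv2.resize(fit.C[n]["img"][:,:,::-1],None,fx=Z,fy=Z,interpolation=cv2.INTER_CUBIC)
    im=np.clip(im.astype(float)*1.6,0,255).astype(np.uint8);o=[]
    for k in "LM":
        j=im.copy()
        for p,col in((.0,(0,0,255)),(.12,(0,255,0)),):
            for P in model(k,.033,p,RK[2]+.08 if k=="L" else PY):
                cs,_=cv2.findContours(mask(n,[P],Z),0,1);cv2.drawContours(j,cs,-1,col,1)
        x0,y0,x1,y1=ws[k];o.append(np.hstack([i[y0*Z:y1*Z,x0*Z:x1*Z] for i in(im,j)]))
    o=np.hstack(o);f=min(1,800/o.shape[1]);cv2.imwrite(f"pics/pit_{n}.png",cv2.resize(o,None,fx=f,fy=f,interpolation=cv2.INTER_AREA))
E
python3 pitch.py
```

```text
(no output)
```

View pics/pit_side.png

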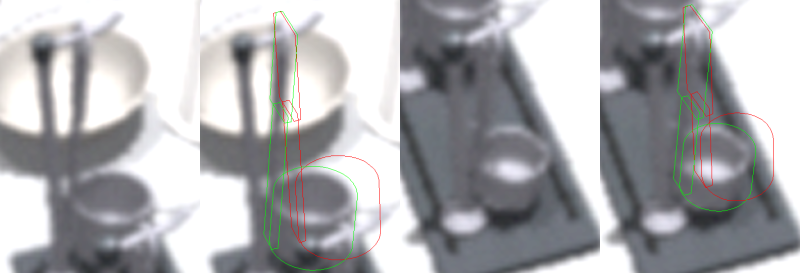

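View pics/pit_top.png

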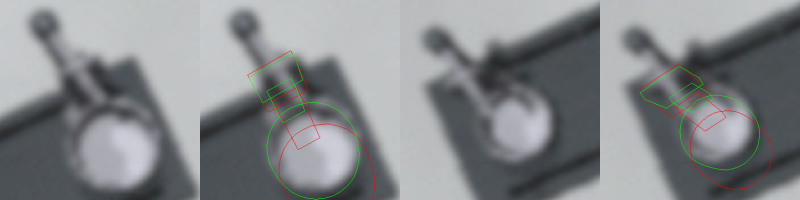

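Run:
```python
from bench import bot
import numpy as np
a=np.load("side_fin.npz")["img"].astype(int);t=np.load("top_fin.npz")["img"].astype(int)
bot.wait(1.0)
b=bot.read_camera("side")["img"].astype(int);c=bot.read_camera("top")["img"].astype(int)
print(np.abs(b-a)[170:300,180:290].max(),np.abs(c-t)[110:220,150:260].max())
i=np.load("top.npz")["img"].astype(int);i2=np.load("side.npz")["img"].astype(int)
print("tongs",np.abs(c-i)[185:260,312:340].mean(),"bowl",np.abs(c-i)[118:168,256:306].mean(),"meas",np.abs(b-i2)[270:320,285:335].mean())
print(bot.read_time()); bot.hand_in()
```

```text
8 3
tongs 0.9230158730158731 bowl 0.8150666666666667 meas 0.7678666666666667
43.2083
the job is handed in; nothing more can be done
```

Both ladles are hung by their eyes with their cups facing outwards: the large one on the higher peg, then the small one on the lower peg. I handed the job in at about 43 s of robot time; it gave no verdict.

**First attempt at the large ladle:** this went wrong at first. The peg tip touched the ladle or fingers several times, with readings up to about 14 N. The pegs turned out to be turned about 0.16 rad from the base, which I had not measured. Probing sideways found the peg 8 mm over. I corrected the peg direction before hanging the small ladle, which went on without touching the tip.

**Last checks:**
- **Seating:** each eye met its peg about 6.5 mm below the peg's axis, as described.
- **Position:** the pictures show both straps at about 32–33 mm out, on the level part. Both ladles tilt about 0.1 rad towards the post under their own weight. I estimate about 5 mm of clearance from the post, but I only judged that from the overlay.
- **Alignment:** the large ladle was placed about 0.16 rad off its peg's direction, though its cup still faces outwards.
- **Stillness:** two pictures 1 s apart showed no movement on the rack.
- **Bystanders:** the tongs, bowl and measuring cup look unchanged from the start. I did not compare the timer or the look-alikes numerically. The yellow, red and purple ladles look in place in the last pictures.

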